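Plug the catch pot and hold the leak-test pump at its mark

TASK

Get the pot on the leak tester under test: from the tray take the one rubber bung that fits the pot's neck, set it upright and fully home with its head flat on the rim, and let go of it. Then pull the pump's spring-loaded handle out until its pointer stands in the notch of the brass rider and keep it there: finish while still holding the handle at that mark. Do not shift the rider, and leave the other bungs and everything lying round where they are.

Things in the scene. Friction and masses are not known exactly. Their poses are not given: they have to be found in the camera images.
- leak_rig: leak tester fixed to the bench: plywood board 270x200x15 mm with a metal catch pot (at x +45, y +52 mm) and a hand pump (axis along x at y -50 mm, 65 mm above the bench). Origin under the board, 15 mm along x from its middle; z up. The handle is pulled along its -x. On the pump stands a dial gauge (x +32, y -50 mm, 130 mm high) that just follows the stroke
- neck_rim (a point): centre of the pot's open mouth at the level of its flat rim, 137 mm above the bench; axes as the rig's. The neck is a straight round bore of 31 mm, 32 mm deep, outside 48 mm at the rim; below it the pot widens to 84 mm
- bung_middle: middle-sized headed black rubber bung, the only one that fits the neck: round head 41 mm across, 16 mm high, over a tapered plug 24 mm long, 28.4 mm under the head and 23 mm at the foot. 40 mm high in all, about 40 g. Origin at the centre of the foot, z up through the head; stands upright in the tray. Fully home, its head lies on the rim and its origin is 24 mm below the rim
- bung_small: small headed black rubber bung, head 28 mm across, 34 mm high in all: too small for the neck. Origin at the centre of the foot, stands upright in the tray
- bung_large: large headed black rubber bung, head 54 mm across, plug 33 to 39 mm, 46 mm high in all: does not enter the neck. Origin at the centre of the foot, stands upright in the tray
- bung_tray: fixed shallow sheet-metal tray, 105x285 mm (x, y), walls 3 mm thick and 16 mm high, floor 3 mm thick; origin under its middle. The three bungs stand in it in a row along its y, about 90 mm apart, in any order
- pump_handle (a joint): stroke of the pump handle in m: 0 pushed in (where its spring keeps it), to 0.075 pulled out along the rig's -x. The spring pulls back with about 4 N at 0 and 13 N at 0.07: the handle runs back in when let go
- handle_grip (a point): middle of the handle's black grip bar, 65 mm above the bench; moves with the handle; axes as the rig's. The bar, 15 mm thick, runs along the rig's y for 76 mm between two side arms; in front (-x) it is free, behind it (+x) is a window clear for 38 mm to the cross-piece. Pinch it from above with one finger in the window (opened at most 55 mm), or hook it from the window
- pointer (a point): end of the small steel pointer, 4 mm wide, that sticks out from the left (+y) end of the handle's cross-piece and moves with the handle; axes as the rig's
- rider_notch (a point): middle of the 8 mm wide notch in the brass rider, at the pointer's height; axes as the rig's. The rider, 24 mm long, is clamped on a steel rail with scale lines beside the handle's path; its place marks the stroke, 26 to 54 mm from job to job. The pointer is on the mark when its x in the frame of this point is 0 (pulling out lowers it)
- brass_valve: small brass gas cock, green with age, 42x54x19 mm, lying; origin under its middle
- pipe_elbow: plated pipe elbow, 61x56x22 mm, lying; origin under its middle
- tube_union: plated tube union, 15x34x14 mm, lying; origin under its middle
- spanner: combination spanner, 24x167x8 mm, lying along its own y; origin under its middle
- g_clamp: small red G-clamp lying flat, 103x73x29 mm; origin under its middle
Things that resemble listed ones, but are neither listed nor needed, are in the scene too. What is shaped like the bung_middle but orange is not meant.

How it is judged:
By the outcome, as a careful person would: the job done as asked, in the order asked, and still so for the second after the job is handed in, while the arm keeps its last pose, push and grip.
It also fails if it takes over 54 s, if anything falls off the work surface, if the arm or the gripper's body presses on something with over 40 N, if the wrist force passes 120 N, or if a joint passes its speed limit or range.

ROBOT

A 6-joint arm with a two-finger parallel gripper is mounted at the origin on a cart in front of the work surface, level with it; the furniture and walls round the work are solid. World frame = base frame: x ahead of the robot, y to its left, z up, the work surface at z = 0. Lengths are in m, angles in rad, forces in N, time in s.
With the tool pointing down it reaches from about 0.325 to 0.9 m from the base axis. Payload 6.1 kg.
Tool frame: the origin (TCP) lies at the very end of the fingers, on their centre line; the grasp point (between the pads) lies robot.grasp_offset behind it (robot.grasp_offset is the distance from the TCP to the grasp point, in m); z points along the fingers, y is the line along which they close (so a half turn about z gives the same grasp; the last joint's range is limited). The gripper opens to 87 mm and grips with 3 to 60 N. Pads are 19 mm wide; open, the fingers measure 117 mm over their backs; the gripper's body (75 mm by 190 mm) begins 51 mm behind the grasp point.
Start: joints at [-1.309, 0.22, 1.526, -0, 1.395, -0.126], TCP at [0.236, -0.579, 0.186] pointing down, gripper open.
Joint ranges: [-2.98, 2.98], [-0.91, 2.08], [0.09, 2.57], [-1.24, 4.39], [0.2, 2.65], [-2.68, 2.68]. Speed limits (rad/s): [2.57, 2.57, 3.01, 3.14, 3.14, 3.14].

INTERFACE

Orientations are given as a 3x3 rotation matrix whose columns are the frame's x, y, z axes.
In Python, from station import robot gives the robot as it stands. The module is installed in compiled form; this text tells all that it offers.
- The arm moves only by the tool servo_tool, never from a script. Its argument "targets" is a list of rows, each a list of 3 entries, a list of its own where there are three numbers: the shift along the tool's x, y, z in mm, then the turn about the tool's z in rad, then the finger opening in mm, from 0 to 87. In form: [[[x, y, z], roll, claw], ...]. A call has 1 to 20 rows; each row is the pose to reach, as a shift and turn from the pose commanded when the call began, along the tool's axes at that moment; what a row does not reach only later rows make up. A row lasts 1/8 s, in which the tool goes at most 62.5 mm and 10.7 degrees, less where a joint would pass 70% of its speed; a pose out of reach is approached as far as the arm can. A call with a gripper value outside its range is refused whole. The fingers move at their own pace and stop on an object; the grip force is fixed at half the most. Time passes only in rows, so rows that repeat a pose let the fingers close. It gives the time, the measured TCP pose, the force, the opening and the grip force at its end, in the units of the state.
- robot.read_state(): the state, without advancing time (a new reading comes with each control period).
- robot.capture(name): name is "scene" or "top" or "wrist"; returns a dict with "frame" (420x560x3 uint8, red, green, blue), "camera_matrix" (3x3 intrinsics, pixels), "R" (3x3) and "t" (3): a world point X has camera coordinates R X + t. Camera axes: x right, y down, z forward; pixel columns grow to the right and rows downward; lengths in m; the calibration is good to about 2 mm. The wrist camera is an equidistant fisheye: a pixel r from the principal point sees the ray r / f radians off the axis. A picture is of the moment at which its call begins. There is no depth.
- robot.hand_in(): hands the job in; it is judged then, once.
The state is a dict: "time": time; "joint_pos": joint angles; "joint_velocities": joint speeds; "joint_torque": joint torques, N m; "tool_pos": TCP position; "eef_rot": TCP orientation; "wrist_force": force on the tool from outside, world axes, zero at the start; "torque": the same for the moment, N m; "opening": finger opening in m; "gripper_force": force on a finger pad.
Only numpy, scipy, OpenCV 4.12 (cv2) and the standard library are available. Lean on these libraries where they do the work, as an engineer would, in place of code of your own. Each camera call takes 0.05 s, during which the arm holds its last target. There are 200 camera calls.

## Working session

There is one attempt and no reset: what is moved stays moved. The work goes in short steps, Python scripts to look and compute and a tool call to move; the robot and the scene stay as the last step left them, time stands still between calls to the robot, and variables do not carry over. Pictures are saved under pics/ and viewed, at most 10 in all, crops included, and the job is handed in when it is done.

Besides the shell and the picture viewer there is one more tool, called after "Emit:" by a JSON object that holds its "fn" and its "kwargs". servo_tool: Moves the arm, as the interface text tells. Its arguments: {"type":"object","properties":{"targets":{"type":"array","items":{"type":"array"}}},"required":["targets"]}

```bash
mkdir -p pics
cat > h.py <<'E'
import numpy as np, cv2
from station import robot
def snap(name,fn):
    c=robot.capture(name); cv2.imwrite('pics/'+fn+'.png',cv2.cvtColor(c['frame'],cv2.COLOR_RGB2BGR)); np.savez('pics/'+fn+'.npz',**c); return c
def ray(c,u,v,fish=False):
    K=c['camera_matrix']; x=(u-K[0,2])/K[0,0]; y=(v-K[1,2])/K[1,1]
    if fish:
        th=np.hypot(x,y); d=np.array([x/th*np.sin(th),y/th*np.sin(th),np.cos(th)]) if th>1e-9 else np.array([0,0,1.])
    else: d=np.array([x,y,1.])
    R=c['R']; return -R.T@c['t'], R.T@d
def onz(c,u,v,z,fish=False):
    o,d=ray(c,u,v,fish); return o+d*(z-o[2])/d[2]
def proj(c,X):
    p=c['R']@np.array(X)+c['t']; p=c['camera_matrix']@(p/p[2]); return p[:2]
E
python3 - <<'E'
from h import *
for n in('scene','top','wrist'):
    c=snap(n,n+'0'); print(n,-c['R'].T@c['t'],c['R'][2],c['camera_matrix'][0])
s=robot.read_state(); print(s['time'],s['tool_pos'],s['eef_rot'],robot.grasp_offset)
a=cv2.imread('pics/top0.png');b=cv2.imread('pics/scene0.png')
E
```

```text
scene [-0.30941209  0.3575717   1.26486345] [ 0.5750113  -0.28168323 -0.76812536] [453.4500004    0.         275.55926689]
top [ 0.36497491 -0.07460156  1.52026979] [ 0.13101343  0.00438635 -0.99137089] [540.10912789   0.         281.30679118]
wrist [ 0.29710267 -0.55370871  0.38260156] [-0.22744501 -0.09050884 -0.96957564] [325.1922621    0.         283.14122761]
0.15 [ 0.23619522 -0.57808003  0.18497431] [[ 9.25729735e-01  3.78185515e-01 -4.18214386e-04]
 [ 3.78185709e-01 -9.25728592e-01  1.46413672e-03]
 [ 1.66562284e-04 -1.51355760e-03 -9.99998841e-01]] 0.0187
```

View pics/top0.png

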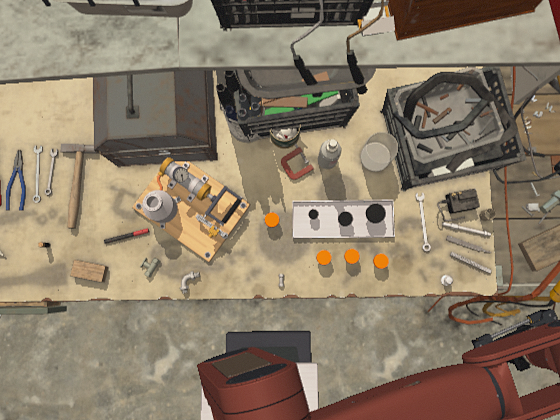

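View pics/scene0.png

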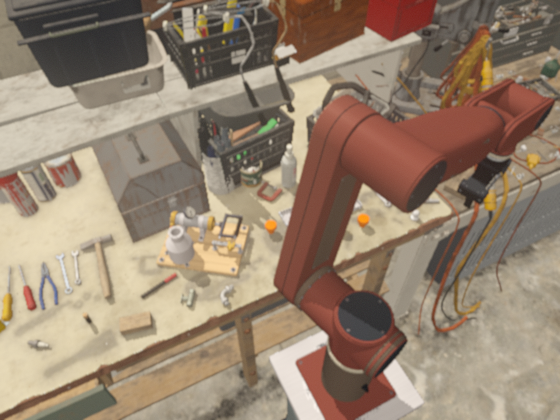

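The top view shows the tray at px (343,220), with bungs at (313,214), (345,218) and (375,213). The middle one is at (345,218). The rig is around (190,210), with the pot neck near (157,202) and the handle near (232,205). In the scene view the rig is at (205,240). I'll crop the top view for detail.

Run:
```python
from h import *
a=cv2.imread('pics/top0.png')
A=cv2.resize(a[150:270,130:255],None,fx=5,fy=5,interpolation=cv2.INTER_CUBIC)
cv2.imwrite('pics/c1.png',A)
c=np.load('pics/top0.npz')
# dark blobs in tray
g=a.max(2); m=(g<60).astype(np.uint8); m[:200]=0;m[242:]=0;m[:,:295]=0;m[:,392:]=0
n,l,s,ce=cv2.connectedComponentsWithStats(m)
for i in range(1,n):
    if s[i,4]>20:
        p=onz(c,*ce[i],.04); print(s[i],ce[i],p,np.sqrt(s[i,4]*4/np.pi)/540*1480)
for u,v in((157,201),):print(onz(c,u,v,.137))
```

```text
[366 204  19  19 279] [375.05376344 213.00358423] [ 0.55749742 -0.32693805  0.04      ] 51.65651658436135
[309 210   9   9  64] [312.9375   213.796875] [ 0.55751665 -0.15542089  0.04      ] 24.740758034094203
[338 212  14  14 151] [344.82119205 218.41059603] [ 0.54353868 -0.2430952   0.04      ] 38.00244057198439
[0.5836363  0.25364976 0.137     ]
```

View pics/c1.png

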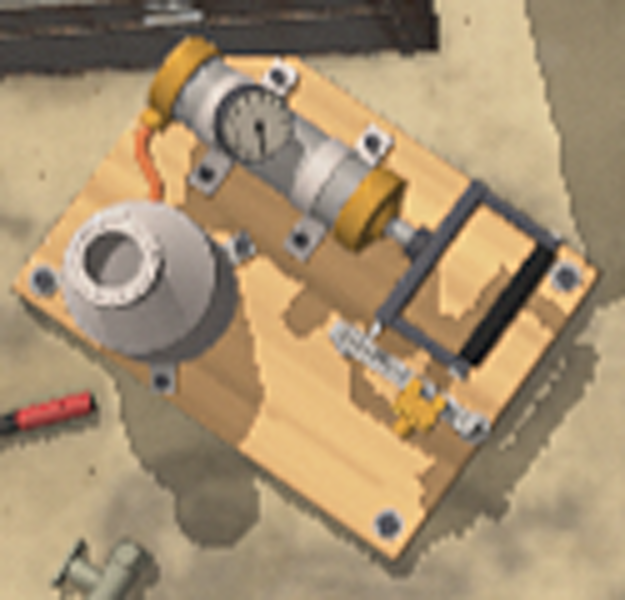

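The crop shows the neck mouth at about (113,263) in crop pixels. The grip bar runs from (462,365) to (548,243), the pointer is at (377,328), and the rider is at (418,408), clamped on a rail that runs from (335,335) to (480,428).

Run:
```python
from h import *
c=np.load('pics/top0.npz')
f=lambda u,v,z: onz(c,130+u/5-.4,150+v/5-.4,z)
k=[f(15,290,.015),f(398,555,.015),f(600,268,.015)]
print(k, np.linalg.norm(k[0]-k[1]),np.linalg.norm(k[2]-k[1]))
d=k[0]-k[1]; y1=np.arctan2(d[1],d[0]); d=k[2]-k[1]; y2=np.arctan2(d[1],d[0])+np.pi/2
print('yaw',np.degrees([y1,y2]))
y=(y1*.6+y2*.4); X=np.array([np.cos(y),np.sin(y)]);Y=np.array([-X[1],X[0]])
mid=(k[0]+k[2])[:2]/2; O=mid+.015*X  # origin 15mm along x from middle
print('O',O,'O alt neck',O+.045*X+.052*Y,'neck meas',f(113,263,.137))
h=(f(462,365,.07)+f(548,243,.07))/2; r=h[:2]-O
print('grip',h,'rig',r@X,r@Y)
for n,u,v,z in(('ptr',377,328,.065),('rider',418,408,.06)):
    r=f(u,v,z)[:2]-O; print(n,f(u,v,z),r@X,r@Y)
s=robot.read_state();R=s['eef_rot'];print(R.T@(np.array([.5435,-.243,.12])-s['tool_pos'])*1000)
```

```text
[array([0.58499311, 0.3511562 , 0.015     ]), array([0.43326264, 0.13421397, 0.015     ]), array([0.59321014, 0.0210926 , 0.015     ])] 0.2647377318234581 0.1959072375251144
yaw [55.03086791 54.73049835]
O [0.5977244  0.19839826] O alt neck [0.58104337 0.26511215] neck meas [0.58064989 0.2660614  0.137     ]
grip [0.56589919 0.06915804 0.07      ] rig -0.12404654331631336 -0.04825280490984418
ptr [0.55423016 0.13935642 0.065     ] -0.0733141679617779 0.0016491552916500594
rider [0.51075264 0.11751579 0.06      ] -0.11617857900683605 0.024669817969801205
[ 411.19282573 -193.8766105    65.33632079]
```

Emit:
{"fn": "servo_tool", "kwargs": {"targets": [[[50, -23, 8], -0.15, 87], [[100, -46, 16], -0.3, 87], [[150, -70, 24], -0.45, 87], [[200, -94, 32], -0.6, 87], [[250, -118, 40], -0.75, 87], [[300, -142, 48], -0.9, 87], [[350, -165, 56], -1.05, 87], [[411, -194, 65], -1.183, 87], [[411, -194, 65], -1.183, 87], [[411, -194, 65], -1.183, 87], [[411, -194, 65], -1.183, 87], [[411, -194, 65], -1.183, 87]]}}

```text
time: 1.65
tool_pos: [0.5428, -0.2449, 0.1211]
eef_rot: [[0.002, 1.0, 0.0], [1.0, -0.002, -0.0], [-0.0, 0.0, -1.0]]
wrist_force: [-0.6, -0.9, 0.1]
opening: 0.087
gripper_force: 0.0
```

Run:
```python
from h import *
c=snap('wrist','w1'); s=robot.read_state(); print(s['time'],s['tool_pos'],s['eef_rot'],s['opening'],s['joint_pos'])
```

```text
1.7 [ 0.542906   -0.24482216  0.12114835] [[ 2.20405099e-03  9.99997509e-01  3.51506398e-04]
 [ 9.99997515e-01 -2.20393323e-03 -3.35062805e-04]
 [-3.34287273e-04  3.52244020e-04 -9.99999882e-01]] 0.08683997513680675 [-5.55942070e-01  2.03454038e-01  1.67085879e+00 -1.03860350e-04
  1.26680443e+00 -5.53707011e-01]
```

View pics/w1.png

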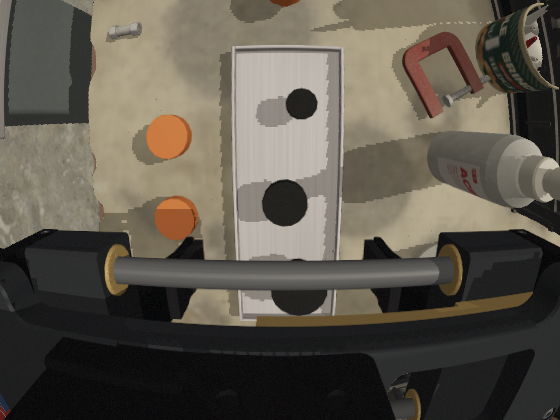

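In the wrist view the middle bung's head is at (285,203), the small one at (301,103) and the large one at (299,286). I'll ray-cast the middle one.

Run:
```python
from h import *
c=np.load('pics/w1.npz');a=cv2.imread('pics/w1.png')
m=(a.max(2)<60).astype(np.uint8); m[:,:250]=0;m[:,330:]=0;m[240:]=0;m[:80]=0
n,l,s,ce=cv2.connectedComponentsWithStats(m)
for i in range(1,n):
    if s[i,4]>200:
        q=np.array([onz(c,x,y,.043,True)[:2] for x,y in np.argwhere(l==i)[:,::-1]])
        print(s[i],ce[i],onz(c,*ce[i],.043,True), (q.max(0)+q.min(0))/2, np.ptp(q,axis=0))
```

```text
[286  89  31  30 732] [300.98360656 103.50273224] [ 0.55704682 -0.15617048  0.043     ] [ 0.55709279 -0.15611873] [0.02517225 0.02486865]
[ 262  180   45   46 1622] [284.2755857  202.58323058] [ 0.54299984 -0.24137973  0.043     ] [ 0.54280444 -0.24162205] [0.03841935 0.04021438]
```

Emit:
{"fn": "servo_tool", "kwargs": {"targets": [[[3, 0, 30], 0, 80], [[3, 0, 60], 0, 75], [[3, 0, 82], 0, 70], [[3, 0, 91], 0, 70], [[3, 0, 91], 0, 70], [[3, 0, 91], 0, 36], [[3, 0, 91], 0, 36], [[3, 0, 91], 0, 36], [[3, 0, 91], 0, 36], [[3, 0, 91], 0, 36], [[3, 0, 91], 0, 36], [[3, 0, 91], 0, 36]]}}

```text
time: 3.2
tool_pos: [0.5434, -0.2406, 0.0298]
eef_rot: [[0.0, 1.0, -0.0], [1.0, -0.0, 0.0], [0.0, -0.0, -1.0]]
wrist_force: [-0.7, -0.3, 0.1]
opening: 0.0361
gripper_force: 0.0
```

Run:
```python
from h import *
c=snap('wrist','w2'); s=robot.read_state(); print(s['gripper_force'],s['opening'])
b=snap('top','t2')
A=cv2.resize(c['frame'][150:380,150:420,::-1],None,fx=1.6,fy=1.6)
B=cv2.resize(b['frame'][170:260,280:400,::-1],None,fx=3,fy=3)
o=np.zeros((max(len(A),len(B)),A.shape[1]+B.shape[1],3),np.uint8);o[:len(A),:A.shape[1]]=A;o[:len(B),A.shape[1]:]=B
cv2.imwrite('pics/c2.png',o);print(o.shape)
```

```text
0.0 0.035830597545232316
(368, 792, 3)
```

View pics/c2.png

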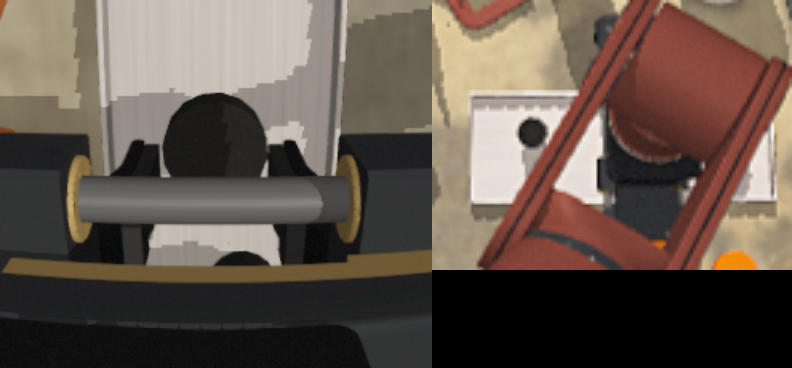

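The wrist crop shows the head at about (215,145), i.e. full-frame px (284,241), ahead of the fingers. I'll check whether it moved.

Run:
```python
from h import *
c=np.load('pics/w2.npz');a=cv2.imread('pics/w2.png')
print(-c['R'].T@c['t'],c['R'][2])
for z in(.03,.043): print(z,[onz(c,u,v,z,True)[:2] for u,v in((252,241),(316,241),(284,208),(284,241))])
# where TCP, pads should appear
def pf(X):
    p=c['R']@np.array(X)+c['t'];r=np.hypot(p[0],p[1]);th=np.arctan2(r,p[2]);K=c['camera_matrix'];return K[0,0]*th*p[0]/r+K[0,2],K[1,1]*th*p[1]/r+K[1,2]
for dx in(-.018,.018):
  for z in(.03,.0485): print(dx,z,pf([.5434+dx,-.2406,z]))
```

```text
[ 0.54268487 -0.17456464  0.22754146] [-2.15108240e-04 -2.44107207e-01 -9.69748228e-01]
0.03 [array([ 0.52256131, -0.24463528]), array([ 0.56388303, -0.24458598]), array([ 0.54317608, -0.22269176]), array([ 0.54321767, -0.24454313])]
0.043 [array([ 0.52388562, -0.24002401]), array([ 0.562488  , -0.23997794]), array([ 0.54314376, -0.21952456]), array([ 0.54318261, -0.23993792])]
-0.018 0.03 (np.float64(256.22899243505947), np.float64(235.1046589215838))
-0.018 0.0485 (np.float64(253.73630691850104), np.float64(245.05981090953566))
0.018 0.03 (np.float64(312.3487607592102), np.float64(235.16687573718434))
0.018 0.0485 (np.float64(315.01753213232587), np.float64(245.12226388958413))
```

The bung is untouched and centred. The opening reads 36 mm with no force, so the pads must sit above the head and the tips are recessed. I'll open and go lower.

Emit:
{"fn": "servo_tool", "kwargs": {"targets": [[[0, 0, 0], 0, 62], [[0, 0, 0], 0, 62], [[0, 0, 0], 0, 62], [[1, 0, 5], 0, 62], [[1, 0, 10], 0, 62], [[1, 0, 10], 0, 62], [[1, 0, 10], 0, 30], [[1, 0, 10], 0, 30], [[1, 0, 10], 0, 30], [[1, 0, 10], 0, 30], [[1, 0, 10], 0, 30], [[1, 0, 10], 0, 30], [[1, 0, 10], 0, 30]]}}

```text
time: 4.92
tool_pos: [0.5435, -0.2396, 0.0198]
eef_rot: [[-0.0, 1.0, 0.0], [1.0, 0.0, 0.0], [0.0, 0.0, -1.0]]
wrist_force: [-0.3, -0.4, -0.1]
opening: 0.0303
gripper_force: 0.0
```

Run:
```python
from h import *
c=snap('wrist','w3'); s=robot.read_state(); print(s['gripper_force'],s['opening'],s['torque'])
A=cv2.resize(c['frame'][170:320,180:390,::-1],None,fx=3.5,fy=3.5,interpolation=cv2.INTER_CUBIC)
cv2.imwrite('pics/c3.png',A)
```

```text
0.0 0.030120390187324764 [-0.05827117 -0.08137021  0.00851146]
```

View pics/c3.png

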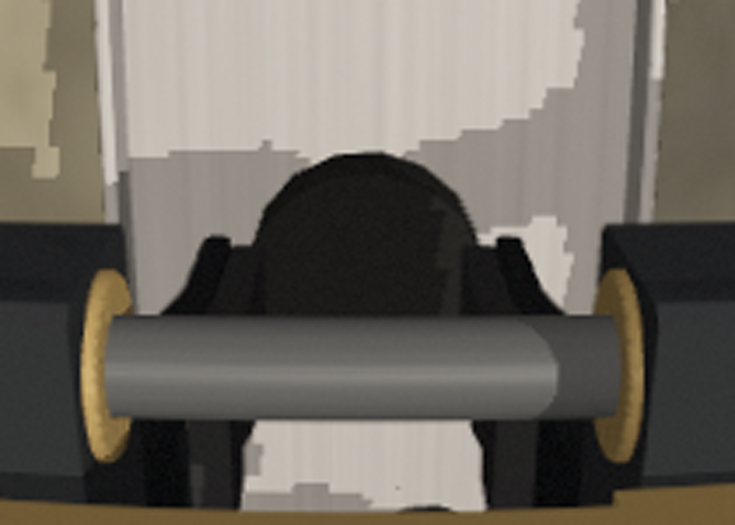

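The fingers hug the head at roughly crop x 260 and 478, but the readings show no contact. I'll close further, to see where they stop.

Emit:
{"fn": "servo_tool", "kwargs": {"targets": [[[0, 0, 0], 0, 24], [[0, 0, 0], 0, 18], [[0, 0, 0], 0, 18], [[0, 0, 0], 0, 18]]}}

```text
time: 5.48
tool_pos: [0.5435, -0.2396, 0.0198]
eef_rot: [[-0.0, 1.0, 0.0], [1.0, 0.0, -0.0], [-0.0, 0.0, -1.0]]
wrist_force: [0.4, 0.2, 0.4]
opening: 0.0182
gripper_force: 0.0
```

Run:
```python
from h import *
c=snap('wrist','w4'); s=robot.read_state(); print(s['gripper_force'],s['opening'])
b=snap('scene','s4')
p=proj(b,[.5435,-.24,.03]);print(p); x,y=p.astype(int)
A=cv2.resize(c['frame'][190:320,200:370,::-1],None,fx=2.3,fy=2.3,interpolation=cv2.INTER_CUBIC)
B=cv2.resize(b['frame'][y-40:y+40,x-50:x+50,::-1],None,fx=4,fy=4,interpolation=cv2.INTER_CUBIC)
o=np.zeros((max(len(A),len(B)),A.shape[1]+B.shape[1],3),np.uint8);o[:len(A),:A.shape[1]]=A;o[:len(B),A.shape[1]:]=B
cv2.imwrite('pics/c4.png',o);print(o.shape)
```

```text
0.0 0.017838484332934706
[321.1001734  205.66139746]
(320, 791, 3)
```

View pics/c4.png

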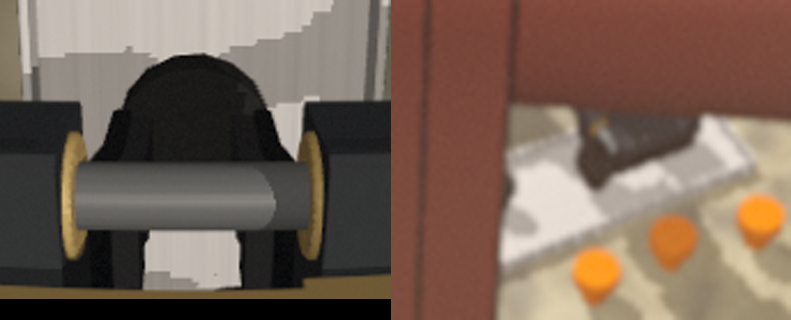

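The fingers have closed above the head, so the actual tip height must be greater than reported. I'll check the height scale from the known 105 mm tray width before going lower.

Run:
```python
from h import *
for w,v in(('w1',150),('w4',190)):
    c=np.load(f'pics/{w}.npz');a=cv2.imread(f'pics/{w}.png').astype(int)
    # brightness profile
    b=a.sum(2)[v-2:v+3].mean(0).astype(int); d=np.diff(b)
    idx=[(i,d[i]) for i in range(190,400) if abs(d[i])>40]; print(w,idx)
    us=[i for i,_ in idx]
    print(onz(c,us[0]+.5,v,.016,True),onz(c,us[-1]+.5,v,.016,True))
c=np.load('pics/top0.npz')
for u in(293,394): print(onz(c,u,222,.016))
for v in(201,242): print(onz(c,330,v,.016))
```

```text
w1 [(219, np.int64(-65)), (231, np.int64(120)), (232, np.int64(110)), (234, np.int64(-124)), (235, np.int64(58)), (236, np.int64(66)), (326, np.int64(-123)), (337, np.int64(-86)), (338, np.int64(-80)), (339, np.int64(151)), (340, np.int64(149)), (341, np.int64(52)), (342, np.int64(-142)), (343, np.int64(-90))]
[ 0.48227896 -0.1966065   0.016     ] [ 0.59868759 -0.19682282  0.016     ]
w4 [(191, np.int64(-42)), (195, np.int64(-63)), (207, np.int64(185)), (208, np.int64(63)), (211, np.int64(-158)), (214, np.int64(44)), (215, np.int64(98)), (344, np.int64(-111)), (359, np.int64(-44)), (360, np.int64(-133)), (364, np.int64(112)), (365, np.int64(118)), (366, np.int64(68)), (368, np.int64(-142)), (369, np.int64(-127))]
[ 0.48334614 -0.21074492  0.016     ] [ 0.5983567  -0.21064228  0.016     ]
[ 0.53818007 -0.10041139  0.016     ]
[ 0.53453247 -0.38312685  0.016     ]
[ 0.59635264 -0.20548369  0.016     ]
[ 0.48073087 -0.20270778  0.016     ]
```

Run:
```python
from h import *
for w in('w1','w2','w3','w4'):
    c=np.load(f'pics/{w}.npz');a=cv2.imread(f'pics/{w}.png').max(2)
    col=a[:,284]; vs=[v for v in range(150,250) if col[v]<70]; 
    v=vs[0]; print(w,v,'top edge',onz(c,284,v,.043,True),onz(c,284,v,.027,True))
    # width of dark at rows below
    print([(r,[u for u in range(230,340) if a[v+r,u]<70][::len([u for u in range(230,340) if a[v+r,u]<70])-1]) for r in (4,8,12,16,20)])
```

```text
w1 180 top edge [ 0.54277383 -0.22151974  0.043     ] [ 0.54281033 -0.22399215  0.027     ]
[(4, [271, 298]), (8, [268, 302]), (12, [265, 304]), (16, [264, 305]), (20, [262, 306])]
w2 208 top edge [ 0.54314376 -0.21952456  0.043     ] [ 0.54318354 -0.22342265  0.027     ]
[(4, [269, 300]), (8, [263, 305]), (12, [260, 309]), (16, [257, 311]), (20, [255, 313])]
w3 214 top edge [ 0.54314791 -0.21955076  0.043     ] [ 0.54318945 -0.22376382  0.027     ]
[(4, [268, 301]), (8, [262, 306]), (12, [259, 310]), (16, [255, 312]), (20, [254, 314])]
w4 214 top edge [ 0.54315119 -0.21955277  0.043     ] [ 0.54319277 -0.22376585  0.027     ]
[(4, [268, 301]), (8, [262, 306]), (12, [259, 310]), (16, [255, 312]), (20, [230, 339])]
```

The bung hasn't moved and the camera height is right, so the finger ends really are above the head. I'll do a gentle touch-down to find the offset.

Emit:
{"fn": "servo_tool", "kwargs": {"targets": [[[0, 0, 1], 0, 18], [[0, 0, 2], 0, 18], [[0, 0, 3], 0, 18], [[0, 0, 4], 0, 18]]}}

```text
time: 6.08
tool_pos: [0.5434, -0.2396, 0.0157]
eef_rot: [[0.0, 1.0, -0.0], [1.0, -0.0, 0.0], [0.0, -0.0, -1.0]]
wrist_force: [-0.8, -0.4, 0.3]
opening: 0.0178
gripper_force: 0.0
```

No contact yet. The visible finger tips in the wrist view sit at about 165 mm depth rather than 198 mm, so the fingers end about 30 mm short of the reported TCP. I'll continue the gentle touch-down.

Emit:
{"fn": "servo_tool", "kwargs": {"targets": [[[0, 0, 1], 0, 18], [[0, 0, 2], 0, 18], [[0, 0, 3], 0, 18]]}}

```text
time: 6.45
tool_pos: [0.5435, -0.2396, 0.0128]
eef_rot: [[0.0, 1.0, -0.0], [1.0, -0.0, 0.0], [0.0, -0.0, -1.0]]
wrist_force: [-0.2, -0.1, 1.1]
opening: 0.0177
gripper_force: 0.0
```

Emit:
{"fn": "servo_tool", "kwargs": {"targets": [[[0, 0, 1], 0, 18], [[0, 0, 2], 0, 18], [[0, 0, 3], 0, 18]]}}

```text
time: 6.82
tool_pos: [0.5435, -0.2396, 0.0098]
eef_rot: [[-0.0, 1.0, 0.0], [1.0, 0.0, 0.0], [0.0, 0.0, -1.0]]
wrist_force: [-0.1, -0.2, 0.4]
opening: 0.0182
gripper_force: 0.0
```

Emit:
{"fn": "servo_tool", "kwargs": {"targets": [[[0, 0, 1], 0, 18], [[0, 0, 2], 0, 18], [[0, 0, 3], 0, 18]]}}

```text
time: 7.2
tool_pos: [0.5434, -0.2396, 0.0068]
eef_rot: [[0.0, 1.0, -0.0], [1.0, -0.0, 0.0], [0.0, -0.0, -1.0]]
wrist_force: [-0.9, -1.0, -1.1]
opening: 0.0184
gripper_force: 0.0
```

Run:
```python
from h import *
s=robot.read_state(); print(s['joint_pos'],s['tool_pos'],s['wrist_force'])
c=snap('wrist','w5'); a=cv2.imread('pics/w5.png').max(2)
col=a[:,284]; v=[v for v in range(150,250) if col[v]<70][0]; print(v,onz(c,284,v,.043,True), -c['R'].T@c['t'])
A=cv2.resize(c['frame'][170:320,180:390,::-1],None,fx=3.5,fy=3.5,interpolation=cv2.INTER_CUBIC)
A=np.clip(A.astype(float)*2.5,0,255).astype(np.uint8)
cv2.imwrite('pics/c5.png',A)
```

```text
[-5.47968130e-01  3.37813489e-01  1.74344957e+00  4.19177968e-05
  1.06037744e+00 -5.47918134e-01] [ 0.54343555 -0.23956731  0.0067574 ] [-0.85111869 -1.04676523 -1.07460409]
220 [ 0.54312445 -0.21931596  0.043     ] [ 0.54269834 -0.17358153  0.20452141]
```

View pics/c5.png

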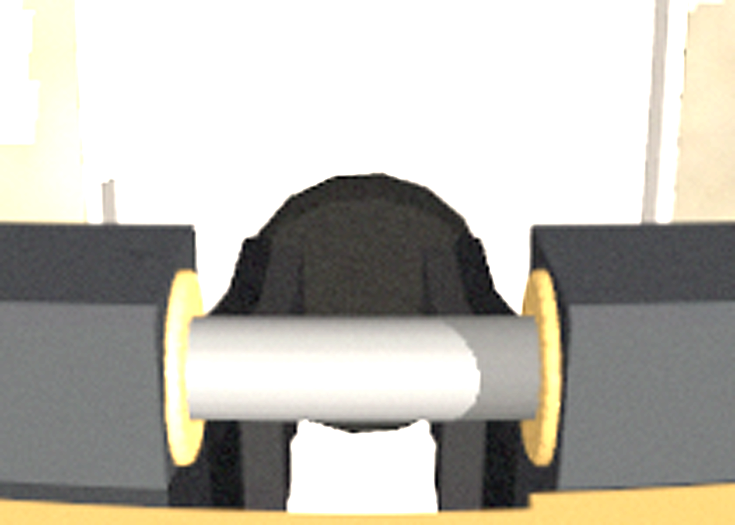

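The brightened crop shows the finger tips at about (270,240) and (455,240), directly over the head and just above it. I'll continue the touch-down.

Emit:
{"fn": "servo_tool", "kwargs": {"targets": [[[0, 0, 1], 0, 18], [[0, 0, 2], 0, 18]]}}

```text
time: 7.5
tool_pos: [0.5439, -0.2398, 0.0066]
eef_rot: [[-0.0, 1.0, 0.0], [1.0, 0.0, -0.0], [-0.0, 0.0, -1.0]]
wrist_force: [-5.0, 3.2, 17.0]
opening: 0.0178
gripper_force: 8.2
```

Emit:
{"fn": "servo_tool", "kwargs": {"targets": [[[0, 0, 1], 0, 18], [[0, 0, 2], 0, 18]]}}

```text
time: 7.75
tool_pos: [0.5442, -0.2401, 0.0066]
eef_rot: [[-0.0, 1.0, 0.001], [1.0, 0.0, -0.001], [-0.001, 0.001, -1.0]]
wrist_force: [-10.3, 5.2, 29.8]
opening: 0.0182
gripper_force: 14.4
```

Emit:
{"fn": "servo_tool", "kwargs": {"targets": [[[0, 0, 1], 0, 18], [[0, 0, 2], 0, 18]]}}

```text
time: 8.0
tool_pos: [0.5445, -0.2404, 0.0065]
eef_rot: [[-0.0, 1.0, 0.001], [1.0, 0.0, -0.001], [-0.001, 0.001, -1.0]]
wrist_force: [-15.3, 8.3, 40.6]
opening: 0.0185
gripper_force: 20.5
```

Contact came at reported z 6.6 mm, so the real finger ends are about 36 mm above the reported TCP. I'll lift, open, and grasp the head with the real tips at about z 30 mm.

Emit:
{"fn": "servo_tool", "kwargs": {"targets": [[[0, 0, -12], 0, 18], [[0, 0, -12], 0, 62], [[0, 0, -12], 0, 62], [[0, 0, -12], 0, 62], [[0, 0, -12], 0, 62], [[0, 0, -6], 0, 62], [[0, 0, 0], 0, 62], [[0, 0, 4], 0, 62], [[0, 0, 7], 0, 62], [[0, 0, 7], 0, 62]]}}

```text
time: 9.25
tool_pos: [0.5432, -0.2394, -0.0065]
eef_rot: [[0.0, 1.0, -0.001], [1.0, -0.0, 0.0], [0.0, -0.001, -1.0]]
wrist_force: [-0.7, 0.9, 1.6]
opening: 0.062
gripper_force: 0.0
```

Emit:
{"fn": "servo_tool", "kwargs": {"targets": [[[0, 0, 0], 0, 34], [[0, 0, 0], 0, 34], [[0, 0, 0], 0, 34], [[0, 0, 0], 0, 34], [[0, 0, 0], 0, 34], [[0, 0, 0], 0, 34]]}}

```text
time: 10.0
tool_pos: [0.5436, -0.2397, -0.006]
eef_rot: [[-0.0, 1.0, 0.0], [1.0, 0.0, -0.0], [-0.0, 0.0, -1.0]]
wrist_force: [-0.7, 0.0, 0.5]
opening: 0.0398
gripper_force: 30.0
```

Gripped: 39.8 mm opening at 30 N. Now I'll lift and carry it to the pot.

Emit:
{"fn": "servo_tool", "kwargs": {"targets": [[[0, 0, -30], 0, 34], [[0, 0, -80], 0, 34], [[0, 0, -130], 0, 34], [[0, 0, -180], 0, 34], [[20, 2, -216], 0, 34], [[70, 5, -216], -0.1, 34], [[120, 9, -216], -0.2, 34], [[170, 12, -216], -0.3, 34], [[220, 16, -216], -0.4, 34], [[270, 20, -216], -0.5, 34], [[320, 24, -216], -0.6, 34], [[370, 27, -216], -0.7, 34], [[420, 31, -216], -0.8, 34], [[465, 34, -216], -0.9, 34], [[490, 36, -216], -0.96, 34], [[505, 37, -216], -0.96, 34], [[505, 37, -216], -0.96, 34], [[505, 37, -216], -0.96, 34], [[505, 37, -216], -0.96, 34]]}}

```text
time: 12.38
tool_pos: [0.5807, 0.2643, 0.2099]
eef_rot: [[-0.818, 0.575, 0.0], [0.575, 0.818, -0.0], [-0.0, -0.0, -1.0]]
wrist_force: [-0.5, -0.2, -0.4]
opening: 0.0397
gripper_force: 30.0
```

Run:
```python
from h import *
c=snap('wrist','w6'); s=robot.read_state(); print(s['time'],s['tool_pos'],s['eef_rot'],s['opening'],s['gripper_force'],s['wrist_force'])
```

```text
12.425 [0.58068281 0.26439399 0.20999946] [[-8.18296528e-01  5.74796283e-01  1.62151296e-04]
 [ 5.74796267e-01  8.18296544e-01 -1.33845435e-04]
 [-2.09621704e-04 -1.63212945e-05 -9.99999978e-01]] 0.039799481033878537 29.996565885376185 [-0.07931894 -0.24307264  0.09019144]
```

View pics/w6.png

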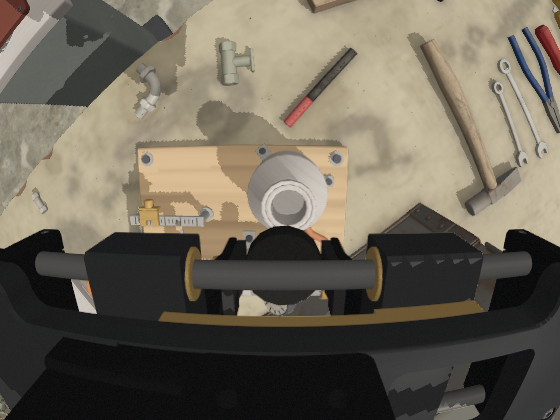

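The wrist view shows the neck mouth at about (288,201) and the held head at about (282,265). The board edge at v≈147 is level, so the yaw matches. The rider is at (150,213). I'll fit the rim numerically.

Run:
```python
from h import *
c=np.load('pics/w6.npz');a=cv2.imread('pics/w6.png'); g=cv2.cvtColor(a,cv2.COLOR_BGR2GRAY)
for r in range(176,228,4): print(r,' '.join(str(x) for x in g[r,255:323:2]))
b=cv2.resize(a,None,fx=1,fy=1)
ed=cv2.Canny(g,40,100)
m=cv2.HoughCircles(cv2.GaussianBlur(g,(3,3),0),cv2.HOUGH_GRADIENT,1,3,param1=90,param2=12,minRadius=14,maxRadius=32)
for q in m[0][:12]:
    if 270<q[0]<305 and 185<q[1]<215: print(q, onz(c,q[0],q[1],.137,True), onz(c,q[0]+q[2],q[1],.137,True)-onz(c,q[0],q[1],.137,True))
```

```text
176 130 130 128 129 133 133 135 138 138 140 142 144 143 147 146 147 149 149 148 150 174 177 182 185 185 187 186 184 189 191 193 195 194 194
180 130 129 131 131 131 132 136 134 136 138 141 143 144 122 116 116 117 121 136 121 133 164 181 185 186 191 192 192 193 191 190 194 196 197
184 126 127 128 130 131 132 130 133 132 106 172 202 207 210 208 204 185 182 172 196 206 207 203 196 144 191 192 194 198 198 198 198 196 194
188 122 124 125 127 129 130 126 138 202 210 154 181 199 203 204 199 203 203 206 202 203 205 197 174 198 205 180 179 197 199 198 202 202 201
192 121 122 122 124 125 124 198 213 178 197 206 207 176 151 149 150 150 150 152 150 154 159 196 202 203 184 192 204 189 199 198 200 202 201
196 120 119 121 122 139 199 203 187 201 211 148 150 150 149 150 147 151 150 149 149 151 152 150 144 182 198 200 174 202 181 202 202 202 200
200 131 131 118 121 195 201 188 204 202 149 150 151 152 149 151 151 149 150 148 150 149 149 150 151 141 161 195 205 167 203 198 203 203 203
204 133 134 134 159 206 169 194 210 138 152 150 149 148 151 149 152 149 151 150 149 148 149 150 151 122 102 190 206 173 
[... 642 characters left out ...]
10 114 123 152 180 199 203 212 188 189 205 202 196 185 186 187 185 185
[288.5 207.5  17.7] [0.58179974 0.26821027 0.137     ] [0.00871669 0.01244198 0.        ]
[285.5 203.5  22.1] [0.57744349 0.26811835 0.137     ] [0.01084535 0.01549137 0.        ]
[287.5 197.5  16.9] [0.5741275  0.27250912 0.137     ] [0.00825027 0.01179637 0.        ]
[287.5 210.5  24.6] [0.58348283 0.26599493 0.137     ] [0.01215899 0.01734514 0.        ]
[284.5 206.5  20.2] [0.57911175 0.26590938 0.137     ] [0.00993416 0.01418042 0.        ]
[288.5 203.5  20.2] [0.57891375 0.27021654 0.137     ] [0.00991657 0.01416749 0.        ]
[281.5 204.5  21.3] [0.5762003  0.26481742 0.137     ] [0.01045417 0.01492444 0.        ]
```

Emit:
{"fn": "servo_tool", "kwargs": {"targets": [[[1, 2.5, 25], 0, 34], [[1, 2.5, 50], 0, 34], [[1, 2.5, 70], 0, 34], [[1, 2.5, 70], 0, 34], [[1, 2.5, 70], 0, 34]]}}

```text
time: 13.05
tool_pos: [0.5817, 0.2681, 0.1408]
eef_rot: [[-0.819, 0.574, 0.001], [0.574, 0.819, 0.0], [-0.001, 0.001, -1.0]]
wrist_force: [0.4, -0.9, -0.3]
opening: 0.0398
gripper_force: 30.0
```

Run:
```python
from h import *
c=snap('wrist','w7'); s=robot.read_state(); print(s['time'],s['tool_pos'],s['wrist_force'])
g=cv2.cvtColor(cv2.imread('pics/w7.png'),cv2.COLOR_BGR2GRAY)
for r in range(186,256,4): print(r,' '.join(str(x) for x in g[r,228:344:2]))
A=cv2.resize(c['frame'][160:310,180:390,::-1],None,fx=3.5,fy=3.5,interpolation=cv2.INTER_CUBIC)
cv2.imwrite('pics/c7.png',A)
```

```text
13.1 [0.58200151 0.26822863 0.14127629] [-0.58237346 -0.14724759  0.62778458]
186 141 142 141 140 140 141 125 129 128 128 134 131 132 134 136 135 137 139 140 143 140 143 143 144 145 146 147 145 145 148 157 169 172 176 174 177 180 181 178 179 184 184 186 190 191 189 190 191 192 179 117 112 114 124 144 153 183 183
190 142 142 142 142 142 135 128 130 130 130 129 129 134 132 133 135 136 137 138 140 140 143 142 145 145 145 146 148 148 147 146 149 172 174 176 181 183 182 185 185 185 181 186 189 189 191 194 194 193 194 190 133 70 89 120 178 187 187
194 142 143 142 144 142 125 125 129 128 130 129 129 129 131 135 133 133 135 138 139 139 142 142 145 148 151 153 153 138 156 154 154 149 158 177 181 182 184 188 188 188 192 192 190 186 190 193 194 195 197 198 188 100 99 98 140 189 189
198 141 140 140 140 119 122 124 125 127 128 130 131 130 130 129 133 135 134 134 137 145 143 101 105 109 111 114 116 117 118 117 117 115 116 123 185 186 185 188 189 191 195 193 193 196 196 195 192 193 197 196 198 174 173 174 180 189 190
202 188 141 141 131 122 122 121 122 126 123 128 127 130 130 130 131 130 135 134 10
[... 2210 characters left out ...]
5 25 23 119 148 176 15 19 17 27 28 27 25 27 29 25 27 27 28 29 28 27 27 28 27 27 31 26 24 26 26 27 25 28 22 22 22 21 200 201 181 25 22 23 25 19 11 16 9 16 127 184
246 16 11 18 18 26 23 25 23 22 83 129 18 20 23 27 28 28 27 27 28 30 28 30 27 30 28 31 28 28 28 25 27 26 29 25 28 26 28 27 28 28 29 26 23 22 191 149 19 23 22 25 28 20 14 18 17 15 142
250 14 13 14 26 26 24 22 19 24 86 92 18 27 29 27 29 30 25 29 27 27 27 28 26 27 26 29 26 27 29 28 25 27 28 26 31 29 30 27 29 29 28 31 29 27 20 137 18 20 27 24 24 25 17 14 18 16 17
254 16 16 23 27 24 22 25 25 23 51 26 27 31 28 26 28 29 29 29 30 28 28 31 28 28 26 31 26 27 29 28 27 28 25 28 29 28 28 28 27 26 27 29 29 29 27 22 17 18 26 22 23 24 24 17 14 16 14
```

Relative to the held bung, the neck is about 0.5 mm off in both tool x and tool y. I'll insert while watching the force.

Emit:
{"fn": "servo_tool", "kwargs": {"targets": [[[0.4, 0.5, 6], 0, 34], [[0.4, 0.5, 12], 0, 34], [[0.4, 0.5, 17], 0, 34], [[0.4, 0.5, 22], 0, 34]]}}

```text
time: 13.6
tool_pos: [0.5809, 0.2687, 0.1173]
eef_rot: [[-0.819, 0.573, -0.0], [0.573, 0.819, -0.0], [0.0, -0.0, -1.0]]
wrist_force: [0.2, -0.2, 0.0]
opening: 0.04
gripper_force: 30.0
```

Foot is 11 mm inside with no force. Continuing.

Emit:
{"fn": "servo_tool", "kwargs": {"targets": [[[0, 0, 4], 0, 34], [[0, 0, 8], 0, 34], [[0, 0, 11], 0, 34], [[0, 0, 11], 0, 34]]}}

```text
time: 14.1
tool_pos: [0.5808, 0.2686, 0.1065]
eef_rot: [[-0.819, 0.574, -0.0], [0.574, 0.819, -0.0], [0.0, -0.0, -1.0]]
wrist_force: [1.0, 0.1, -1.0]
opening: 0.0398
gripper_force: 30.0
```

Emit:
{"fn": "servo_tool", "kwargs": {"targets": [[[0, 0, 1], 0, 34], [[0, 0, 2], 0, 34], [[0, 0, 2.5], 0, 34], [[0, 0, 2.5], 0, 34]]}}

```text
time: 14.6
tool_pos: [0.581, 0.2687, 0.1043]
eef_rot: [[-0.819, 0.574, -0.0], [0.574, 0.819, 0.0], [0.0, -0.0, -1.0]]
wrist_force: [0.1, -0.5, -1.0]
opening: 0.0397
gripper_force: 30.0
```

Emit:
{"fn": "servo_tool", "kwargs": {"targets": [[[0, 0, 1], 0, 34], [[0, 0, 1.5], 0, 34], [[0, 0, 1.5], 0, 34]]}}

```text
time: 14.98
tool_pos: [0.5812, 0.2687, 0.104]
eef_rot: [[-0.819, 0.573, 0.001], [0.573, 0.819, -0.0], [-0.0, 0.0, -1.0]]
wrist_force: [-3.0, -1.3, 6.1]
opening: 0.0399
gripper_force: 30.0
```

It seated at TCP 104.0 mm, exactly the expected height. I'll release, lift, and press it gently with closed fingers as a check.

Emit:
{"fn": "servo_tool", "kwargs": {"targets": [[[0, 0, 0], 0, 56], [[0, 0, 0], 0, 56], [[0, 0, 0], 0, 56], [[0, 0, -10], 0, 60], [[0, 0, -30], 0, 40], [[0, 0, -30], 0, 18], [[0, 0, -30], 0, 18], [[0, 0, -30], 0, 18], [[0, 0, -22], 0, 18], [[0, 0, -17], 0, 18], [[0, 0, -15], 0, 18], [[0, 0, -14], 0, 18]]}}

```text
time: 16.48
tool_pos: [0.5809, 0.2687, 0.1167]
eef_rot: [[-0.819, 0.574, -0.0], [0.574, 0.819, -0.0], [0.0, -0.0, -1.0]]
wrist_force: [-2.3, -1.8, 3.7]
opening: 0.0183
gripper_force: 1.8
```

Emit:
{"fn": "servo_tool", "kwargs": {"targets": [[[0, 0, 1], 0, 18], [[0, 0, 2], 0, 18], [[0, 0, 2], 0, 18]]}}

```text
time: 16.85
tool_pos: [0.5811, 0.2688, 0.1167]
eef_rot: [[-0.819, 0.573, 0.001], [0.573, 0.819, 0.0], [-0.0, 0.0, -1.0]]
wrist_force: [-5.8, -1.2, 9.1]
opening: 0.0181
gripper_force: 4.4
```

The bung is fully home: the head top touches at TCP 116.7, meaning z≈153 mm. Now on to the handle, travelling high with the fingers partly open.

Emit:
{"fn": "servo_tool", "kwargs": {"targets": [[[0, 0, -30], 0, 18], [[0, 0, -70], 0, 30], [[-25, -40, -80], 0, 46], [[-50, -85, -80], 0, 46], [[-80, -130, -80], 0, 46], [[-102, -169, -80], 0, 46], [[-102, -169, -80], 0, 46], [[-102, -169, -80], 0, 46]]}}

```text
time: 17.85
tool_pos: [0.5679, 0.072, 0.1951]
eef_rot: [[-0.819, 0.574, 0.001], [0.574, 0.819, 0.001], [-0.0, 0.001, -1.0]]
wrist_force: [-0.1, -0.2, 0.1]
opening: 0.0459
gripper_force: 0.0
```

Run:
```python
from h import *
c=snap('wrist','w8'); s=robot.read_state(); print(s['time'],s['tool_pos'],s['wrist_force'],s['opening'])
t=snap('top','t8'); b=snap('scene','s8')
A=cv2.resize(c['frame'][120:330,140:420,::-1],None,fx=2.8,fy=2.8,interpolation=cv2.INTER_CUBIC)
cv2.imwrite('pics/c8.png',A); print(A.shape)
```

```text
17.9 [0.56785475 0.0725676  0.19495927] [ 0.74290288 -0.11718766 -0.2603044 ] 0.04605924333811407
(588, 784, 3)
```

View pics/c8.png

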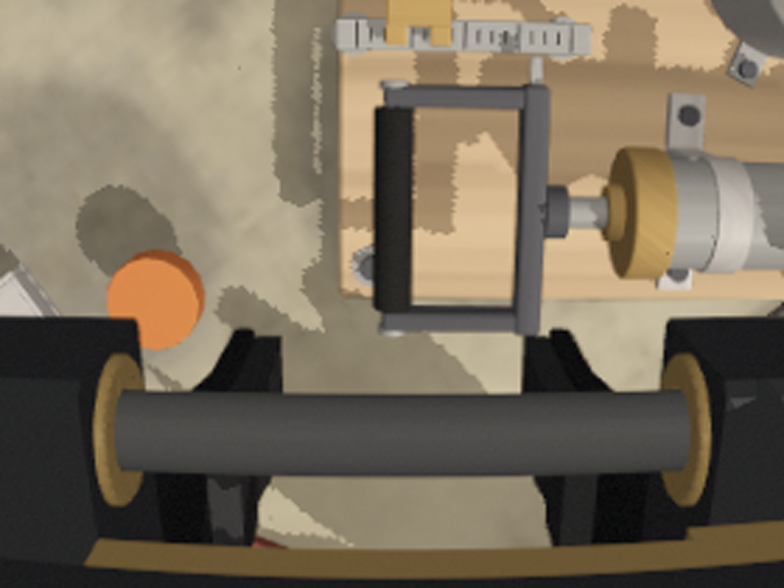

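The crop shows the black grip bar at (393,208), the pointer tip at (537,60), and the brass rider with its notch near (420,40). The window beyond the bar is clear. I'll work out the offsets numerically.

Run:
```python
from h import *
c=np.load('pics/w8.npz');a=cv2.imread('pics/w8.png'); s=robot.read_state(); R=s['eef_rot'];T=s['tool_pos']
f=lambda X,Y,z:(R.T@(onz(c,140+X/2.8-.4,120+Y/2.8-.4,z,True)-T))*1000
for n,X,Y,z in(('barL',375,208,.0725),('barR',412,208,.0725),('barTop',393,105,.0725),('barBot',393,312,.0725),('ptr',537,62,.065),('notch',420,42,.065),('ridL',388,35,.07),('ridR',452,35,.07),('board corner',340,298,.015),('cross in',519,208,.072)): print(n,f(X,Y,z).round(1))
h=cv2.cvtColor(a,cv2.COLOR_BGR2HSV)
for r in range(120,152,2): print(r,' '.join('%d/%d'%(h[r,u,1],h[r,u,2]) for u in range(274,308,2)))
print([ (v,a[v,322:340].max(1).tolist()) for v in (138,140,142,144,146,148)])
```

```text
barL [  2.7 -10.9 122.3]
barR [  2.7   2.3 122.3]
barTop [ 39.7  -4.4 122.3]
barBot [-36.4  -4.6 122.3]
ptr [ 55.   47.4 129.8]
notch [ 61.8   5.2 129.8]
ridL [ 64.4  -6.1 124.8]
ridR [ 64.4  16.4 124.8]
board corner [-48.4 -28.2 179.8]
cross in [  2.6  41.  122.8]
120 92/155 94/155 132/164 124/197 126/196 125/196 125/196 126/197 126/197 126/197 126/197 124/197 124/197 124/197 87/202 89/186 90/184
122 94/158 94/158 132/166 126/197 126/197 125/198 126/198 125/198 124/198 125/198 124/198 124/199 124/199 124/199 85/206 83/209 84/209
124 94/157 95/158 132/168 124/197 124/198 124/198 124/198 125/198 125/198 125/198 124/198 125/198 124/198 125/198 94/168 84/209 84/210
126 78/138 81/141 132/166 126/194 127/193 126/193 126/195 126/194 126/195 125/196 125/196 125/196 125/196 124/196 96/156 84/209 84/210
128 21/136 19/136 130/175 125/196 126/196 126/197 124/194 126/193 126/193 125/194 125/196 126/196 126/197 125/196 17/175 16/180 15/118
130 19/135 18/126 126/188 124/199 125/200 122/203 16/155 17/135 19/133 19/119 128/183 125/198 125/200 124/202 17/169 17/179 17/122
132 19/135 19/132 128/188 12
[... 1106 characters left out ...]
20/101 20/139 17/168 16/174 18/156 44/92 68/102 62/91 63/93 69/96 71/97 72/99 74/100 74/103 84/130 83/148
[(138, [127, 140, 157, 145, 167, 169, 170, 170, 171, 172, 173, 174, 175, 175, 177, 177, 178, 179]), (140, [154, 154, 154, 154, 155, 155, 154, 148, 151, 163, 164, 159, 155, 156, 172, 177, 181, 180]), (142, [146, 146, 146, 146, 146, 146, 142, 143, 168, 179, 182, 165, 144, 147, 146, 147, 146, 166]), (144, [144, 144, 144, 145, 145, 145, 141, 148, 176, 180, 184, 168, 142, 145, 145, 146, 144, 146]), (146, [147, 147, 147, 146, 147, 146, 141, 143, 180, 180, 183, 174, 147, 146, 147, 147, 146, 146]), (148, [151, 152, 151, 151, 151, 150, 144, 136, 174, 146, 150, 153, 151, 150, 150, 150, 151, 150])]
```

Emit:
{"fn": "servo_tool", "kwargs": {"targets": [[[2, -4.4, 30], 0, 48], [[2, -4.4, 70], 0, 48], [[2, -4.4, 105], 0, 48], [[2, -4.4, 125], 0, 48], [[2, -4.4, 138], 0, 48], [[2, -4.4, 145], 0, 48]]}}

```text
time: 18.75
tool_pos: [0.564, 0.0696, 0.0499]
eef_rot: [[-0.819, 0.573, 0.001], [0.573, 0.819, -0.0], [-0.001, 0.0, -1.0]]
wrist_force: [0.4, -0.6, 0.3]
opening: 0.048
gripper_force: 0.0
```

Emit:
{"fn": "servo_tool", "kwargs": {"targets": [[[0, 0, 6], 0, 48], [[0, 0, 12], 0, 48], [[0, 0, 18], 0, 48], [[0, 0, 22], 0, 48]]}}

```text
time: 19.25
tool_pos: [0.5635, 0.0692, 0.0276]
eef_rot: [[-0.819, 0.574, -0.0], [0.574, 0.819, -0.0], [0.0, -0.0, -1.0]]
wrist_force: [-0.0, -0.2, -0.2]
opening: 0.0481
gripper_force: 0.0
```

Run:
```python
from h import *
c=np.load('pics/w8.npz')
R=np.array([[-.819,.574,0],[.574,.819,0],[0,0,-1]])
for z in(.055,.06,.065,.07): print(z,(R.T@(onz(c,331.6,144,z,True)-onz(c,289.1,133,z,True))*1000).round(1))
```

```text
0.055 [-10.9  44.3   0. ]
0.06 [-10.7  43.6   0. ]
0.065 [-10.6  43.    0. ]
0.07 [-10.4  42.3   0. ]
```

Tips are around z 64 mm. Another 6 mm down, then close on the bar.

Emit:
{"fn": "servo_tool", "kwargs": {"targets": [[[0, 0, 3], 0, 48], [[0, 0, 6], 0, 48], [[0, 0, 6], 0, 30], [[0, 0, 6], 0, 8], [[0, 0, 6], 0, 8], [[0, 0, 6], 0, 8], [[0, 0, 6], 0, 8], [[0, 0, 6], 0, 8]]}}

```text
time: 20.25
tool_pos: [0.5641, 0.0698, 0.022]
eef_rot: [[-0.819, 0.574, 0.001], [0.574, 0.819, 0.001], [-0.001, 0.001, -1.0]]
wrist_force: [2.6, 4.5, -1.8]
opening: 0.0141
gripper_force: 30.0
```

Gripped. Pulling 38 mm first.

Emit:
{"fn": "servo_tool", "kwargs": {"targets": [[[0, -5, 0], 0, 8], [[0, -11, 0], 0, 8], [[0, -17, 0], 0, 8], [[0, -23, 0], 0, 8], [[0, -29, 0], 0, 8], [[0, -34, 0], 0, 8], [[0, -38, 0], 0, 8], [[0, -38, 0], 0, 8], [[0, -38, 0], 0, 8]]}}

```text
time: 21.38
tool_pos: [0.5423, 0.0396, 0.022]
eef_rot: [[-0.819, 0.574, 0.001], [0.574, 0.819, 0.002], [0.0, 0.003, -1.0]]
wrist_force: [3.8, 7.3, -2.2]
opening: 0.0145
gripper_force: 30.0
```

Run:
```python
from h import *
c=snap('wrist','w9'); s=robot.read_state(); T0=np.array([.5641,.0698,.022]);R=s['eef_rot']
print(s['time'],(R.T@(s['tool_pos']-T0)*1000).round(1),s['wrist_force'],s['opening'],s['gripper_force'])
a=cv2.imread('pics/w9.png'); h=cv2.cvtColor(a,cv2.COLOR_BGR2HSV)
m=((h[...,1]>100)&(h[...,0]>12)&(h[...,0]<30)&(h[...,2]>120)).astype(np.uint8); m[230:]=0
n,l,st,ce=cv2.connectedComponentsWithStats(m)
k=[i for i in range(1,n) if st[i,4]>80]; print([(st[i],ce[i]) for i in k])
def pf(X):
    p=c['R']@np.array(X)+c['t'];r=np.hypot(p[0],p[1]);th=np.arctan2(r,p[2]);K=c['camera_matrix'];return np.array([K[0,0]*th*p[0]/r+K[0,2],K[1,1]*th*p[1]/r+K[1,2]])
# predicted notch, from w8
d=np.load('pics/w8.npz'); N=onz(d,289.1,133,.065,True); print('notch pred',N,pf(N))
u,v=pf(N).astype(int)
for r in range(v-24,v+30,3): print(r,' '.join('%d/%d'%(h[r,x,1],h[r,x,2]) for x in range(u-24,u+26,2)))
```

```text
21.425 [  0.5 -37.2  -0.1] [ 4.35072341  7.74660324 -1.65127758] 0.014125315621682816 29.988985061645508
[(array([ 354,   88,   49,   62, 2060], dtype=int32), array([378.43398058, 120.6723301 ])), (array([498, 221,  24,   9, 138], dtype=int32), array([509.79710145, 224.85507246]))]
notch pred [0.51845995 0.11317339 0.065     ] [380.62866238 143.20304886]
119 138/113 133/159 132/160 131/160 132/160 131/160 128/177 121/210 121/209 121/209 122/209 120/210 121/208 122/209 120/208 121/209 123/208 122/207 123/207 122/207 123/207 123/207 124/206 94/155 92/166
122 136/114 131/156 132/158 132/158 133/159 132/159 124/201 121/209 121/210 121/209 122/209 121/209 120/209 120/209 121/209 121/210 121/210 122/209 120/210 123/210 121/209 121/208 123/209 80/220 80/220
125 136/114 131/156 133/159 130/159 132/159 132/159 121/207 120/210 120/210 120/210 119/210 121/210 120/210 120/210 120/210 120/210 122/209 121/209 121/209 123/208 121/208 121/207 123/207 79/222 79/222
128 136/114 133/153 132/155 133/155 132/156 130/163 122/207 121/208 120/208 120/208 120/209 121/210 121/209 121/209 121/210 121/210 121/2
[... 1974 characters left out ...]
/206 85/206 85/206 84/206 83/206 85/205 84/206 84/206 84/206 84/206 84/206 83/205 83/205 45/101 15/186 17/193 17/194 39/196 83/206 89/183 93/156 95/156 95/156 94/157
164 81/208 83/209 83/209 83/209 83/209 83/209 83/209 83/209 84/209 83/209 83/209 84/209 82/208 83/208 19/82 17/184 17/193 17/194 36/198 83/208 91/157 91/157 93/157 94/158 94/157
167 83/213 83/213 83/213 83/213 83/213 83/213 83/213 83/212 82/212 83/213 83/213 83/213 83/213 83/209 20/89 19/190 17/193 17/194 49/205 93/162 93/162 95/161 92/160 93/161 93/161
170 80/220 81/220 80/220 81/220 80/219 81/220 81/220 81/220 81/220 80/219 80/219 80/219 80/218 81/216 22/103 17/193 17/194 17/196 58/208 88/194 92/166 92/167 92/166 91/166 94/166
```

```bash
cat >> h.py <<'E'
RT=np.array([[-.819,.574,0],[.574,.819,0],[0,0,-1]]).T
E
python3 - <<'E'
from h import *
d=np.load('pics/w8.npz');c=np.load('pics/w9.npz')
f=lambda c,u,v,z:(RT@onz(c,u,v,z,True)*1000)[1]
for z in(.05,.055,.06,.065,.07,.075):
    p8,p9=f(d,331.6,144,z),f(c,388.7,157,z); n8,n9=f(d,289.1,133,z),f(c,379.5,141,z)
    print(z,'ptr8-9 (37.2?)',round(p8-p9,1),'notch8-9 (0?)',round(n8-n9,1),'gap9',round(p9-n9,1),'gap8',round(p8-n8,1))
g=cv2.imread('pics/w9.png').max(2)
for v in range(150,186,3): print(v,g[v,378:398].tolist())
E
```

```text
0.05 ptr8-9 (37.2?) 35.6 notch8-9 (0?) -3.7 gap9 5.6 gap8 44.9
0.055 ptr8-9 (37.2?) 36.6 notch8-9 (0?) -2.2 gap9 5.4 gap8 44.3
0.06 ptr8-9 (37.2?) 37.5 notch8-9 (0?) -0.8 gap9 5.3 gap8 43.6
0.065 ptr8-9 (37.2?) 38.5 notch8-9 (0?) 0.6 gap9 5.1 gap8 43.0
0.07 ptr8-9 (37.2?) 39.4 notch8-9 (0?) 2.1 gap9 5.0 gap8 42.3
0.075 ptr8-9 (37.2?) 40.4 notch8-9 (0?) 3.5 gap9 4.8 gap8 41.7
150 [194, 193, 194, 194, 194, 194, 194, 195, 191, 178, 177, 175, 177, 177, 180, 180, 170, 174, 176, 178]
153 [210, 210, 208, 207, 207, 207, 206, 205, 203, 203, 203, 202, 201, 200, 199, 199, 199, 198, 189, 176]
156 [208, 208, 207, 208, 208, 199, 132, 94, 167, 175, 173, 171, 169, 174, 187, 209, 210, 210, 205, 190]
159 [206, 207, 206, 206, 206, 185, 121, 119, 187, 192, 192, 192, 193, 193, 188, 202, 206, 205, 156, 155]
162 [206, 206, 206, 206, 206, 182, 102, 133, 188, 193, 193, 193, 193, 194, 197, 203, 186, 159, 156, 156]
165 [210, 210, 210, 210, 210, 189, 85, 149, 187, 193, 192, 194, 194, 195, 203, 209, 210, 173, 159, 159]
168 [214, 214, 214, 214, 211, 175, 96, 159, 191, 192, 193, 194, 195, 196, 204, 214, 191, 162, 162, 163]
171 [221, 221, 221, 221, 219, 140, 102, 166, 194, 193, 193, 194, 196, 198, 206, 181, 169, 170, 169, 169]
174 [180, 198, 205, 206, 207, 125, 94, 141, 179, 192, 195, 195, 195, 198, 222, 227, 212, 175, 175, 175]
177 [46, 47, 50, 51, 53, 54, 67, 81, 92, 101, 86, 87, 88, 80, 93, 161, 188, 198, 189, 176]
180 [67, 68, 61, 58, 63, 69, 87, 93, 92, 92, 93, 93, 93, 92, 91, 92, 91, 93, 94, 97]
183 [74, 73, 80, 74, 77, 88, 101, 105, 106, 107, 109, 109, 110, 110, 111, 112, 113, 112, 115, 114]
```

The pointer is at about u 388.6 and the notch at about u 379.5. Both views put the remaining pull at about 5.8 mm.

Emit:
{"fn": "servo_tool", "kwargs": {"targets": [[[0, -3, 0], 0, 8], [[0, -5.9, 0], 0, 8], [[0, -5.9, 0], 0, 8], [[0, -5.9, 0], 0, 8]]}}

```text
time: 21.92
tool_pos: [0.539, 0.035, 0.022]
eef_rot: [[-0.819, 0.574, 0.002], [0.574, 0.819, 0.003], [0.0, 0.003, -1.0]]
wrist_force: [3.6, 8.4, -1.8]
opening: 0.0141
gripper_force: 30.0
```

Run:
```python
from h import *
c=snap('wrist','w10'); s=robot.read_state(); T0=np.array([.5641,.0698,.022])
print(s['time'],(RT@(s['tool_pos']-T0)*1000).round(1),s['wrist_force'],s['opening'],s['gripper_force'],s['eef_rot'][:,2])
a=cv2.imread('pics/w10.png'); h=cv2.cvtColor(a,cv2.COLOR_BGR2HSV)
for r in list(range(128,152,3))+list(range(152,176,2)): print(r,' '.join('%d/%d'%(h[r,x,1],h[r,x,2]) for x in range(364,420,2)))
```

```text
21.975 [  0.6 -42.9  -0. ] [ 4.33930249  8.51014063 -2.07199252] 0.014181815001297698 29.988808929920197 [ 0.00154518  0.00260067 -0.99999542]
128 97/165 137/95 132/157 121/208 121/209 121/209 120/209 121/209 121/209 121/209 121/209 121/209 121/210 121/210 121/210 121/211 122/211 121/211 121/211 122/211 122/211 121/210 121/210 123/210 81/220 79/223 79/222 80/223
131 64/120 139/92 129/176 120/208 121/208 121/208 121/208 121/208 122/207 121/208 121/208 121/208 121/208 121/208 122/207 121/207 122/207 122/207 121/208 121/207 121/207 121/208 121/208 119/208 79/222 79/222 79/222 79/223
134 70/109 138/94 126/188 123/203 123/201 123/199 124/199 126/197 126/197 124/202 124/204 122/205 123/206 121/208 122/209 122/209 121/210 121/210 123/210 121/210 121/210 121/210 123/210 122/209 16/192 20/130 16/188 18/184
137 65/113 141/94 132/155 121/212 121/211 121/211 122/211 122/209 121/213 47/146 18/145 19/146 22/70 21/144 23/142 140/95 137/106 125/190 123/210 122/209 121/209 122/209 121/206 122/207 16/187 18/84 16/190 16/190
140 89/106 142/99 132/155 131/167 120/211 121/212 120/213 121/211 122/214 35/1
[... 2470 characters left out ...]
/195 48/204 82/214 82/214 82/214 83/213 90/178 91/162 93/162 93/161 91/162 93/162 93/162 94/162 93/162
170 81/220 81/220 80/219 81/220 80/220 80/219 80/219 82/219 82/219 81/216 20/102 16/193 17/194 18/196 57/210 81/218 82/218 82/218 82/218 87/194 92/166 92/166 91/165 91/165 92/166 91/166 93/164 91/165
172 80/224 79/224 79/224 79/224 79/224 79/223 80/223 80/224 80/223 80/222 19/93 18/171 17/194 17/196 68/217 80/222 79/222 79/222 80/222 92/171 92/171 92/170 91/171 93/170 92/170 92/170 92/169 91/169
174 79/226 78/226 78/226 78/226 79/226 78/226 78/225 82/180 81/201 81/207 22/94 20/142 16/187 17/196 73/221 80/227 80/227 80/227 79/226 84/206 91/174 91/174 91/174 91/173 90/173 91/174 91/174 91/174
```

Run:
```python
from h import *
d=np.load('pics/w8.npz');c=np.load('pics/w9.npz');e=np.load('pics/w10.npz')
f=lambda c,u,v,z:(RT@onz(c,u,v,z,True)*1000)[1]
for z in(.055,.058,.061,.064,.067,.07):
    n=[f(d,289.1,133,z),f(c,379.5,141,z),f(e,389.4,141,z)]; p=[f(d,331.6,144,z),f(c,388.6,160,z),f(e,389.2,160,z)]
    print(z,'n',np.round(n,1),'p',np.round(np.array(p)+[-37.2-5.7,-5.7,0],1))
# camera pose in tool coordinates, each
for q in(d,c,e): print(RT@(-q['R'].T@q['t'])*1000, (RT@q['R'].T[:,2]).round(4))
# rail edge heights: w8 handle cross-piece ends? top-cam check of pointer/notch skipped
```

```text
0.055 n [390.5 392.7 392.5] p [391.9 392.5 392.8]
0.058 n [390.4 391.8 391.5] p [391.4 391.5 391.8]
0.061 n [390.4 390.9 390.5] p [391.  390.5 390.8]
0.064 n [390.3 390.  389.5] p [390.5 389.4 389.8]
0.067 n [390.2 389.1 388.5] p [390.1 388.4 388.7]
0.07 n [390.2 388.1 387.4] p [389.6 387.4 387.7]
[-356.87294874  383.94768161 -392.78108666] [-0.2443  0.0014  0.9697]
[-354.57749519  342.2622408  -219.78746513] [-0.244   0.0033  0.9698]
[-354.52296294  336.51515501 -219.79232495] [-0.2439  0.0036  0.9698]
```

Emit:
{"fn": "servo_tool", "kwargs": {"targets": [[[0, -0.6, 0], 0, 8], [[0, -0.6, 0], 0, 8], [[0, -0.6, 0], 0, 8], [[0, -0.6, 0], 0, 8]]}}

```text
time: 22.48
tool_pos: [0.5387, 0.0346, 0.022]
eef_rot: [[-0.819, 0.574, 0.002], [0.574, 0.819, 0.003], [0.0, 0.003, -1.0]]
wrist_force: [4.0, 9.0, -2.3]
opening: 0.0142
gripper_force: 30.0
```

Run:
```python
from h import *
c=snap('wrist','w11'); s=robot.read_state(); T0=np.array([.5641,.0698,.022])
print(s['time'],(RT@(s['tool_pos']-T0)*1000).round(1),s['wrist_force'],s['opening'],s['gripper_force'])
t=snap('top','t11'); a0=cv2.imread('pics/top0.png');a=cv2.imread('pics/t11.png')
# bung seated? dark head on the pot in the top view
p=proj(t,[.581,.2687,.153]).astype(int); print(p); print(a[p[1]-14:p[1]+15:2,p[0]-14:p[0]+15:2].max(2))
a0=cv2.imread('pics/w11.png').max(2)
for v in (140,143,146,158,162,166): print(v,a0[v,376:404].tolist())
```

```text
22.525 [  0.6 -43.4  -0. ] [ 4.51361768  8.3690529  -1.13984666] 0.014098667443434748 29.98890370130539
[149 201]
[[219 222 219 214 215 216 222 223 232 236 239 241 241 215 242]
 [217 219 217 216 209 225 230 223 225 230 232 236 223 207 246]
 [210 218 215 216 221 241 242 240 234 236 229 223 220 219 220]
 [186 207 215 193 238 239 234 128  63 125 180 233 219 215 211]
 [164 196 185 237 242 227  31  42  43  45  33 137 226 211 202]
 [181 192 224 235 246  29  47  46  46  46  50  32 141 182 196]
 [194 203 232 232 208  34  43  49  44  46  43  46  49 224 186]
 [179 245 231 229 211  43  46  48  43  46  51  46  16 203 174]
 [243 208 198 234 231  30  47  45  46  46  45  46  62 169 170]
 [235  84  93 201 226 130  39  42  45  40  46  24 136  81 155]
 [230 142 100 171 211 232  99  39  37  31  26 123 143 103 129]
 [205 207 191 244 205 199 183 153 157 139 179 125 109 137 130]
 [ 95 151 234 231 203 191 191 148 140 127 124 136 137 135 128]
 [165 104 114 222 235 193 180 176 152 153 149 144 137 139 134]
 [160 168 127 127 187 213 180 170 153 148 149 145 139 139 135]]
140 [212, 212, 211, 211, 213, 214, 205, 144, 159, 156, 145, 145, 65, 53, 130, 146, 145, 138, 101, 91, 93, 106, 155, 200, 210, 211, 210, 210]
143 [213, 213, 211, 212, 214, 215, 209, 195, 195, 195, 187, 157, 74, 70, 168, 145, 145, 133, 103, 92, 95, 102, 164, 203, 211, 211, 210, 210]
146 [213, 213, 212, 213, 215, 217, 205, 192, 193, 193, 193, 191, 149, 150, 192, 194, 186, 132, 98, 92, 95, 107, 168, 208, 211, 211, 211, 210]
158 [206, 206, 206, 205, 206, 206, 206, 194, 133, 110, 184, 192, 192, 192, 193, 194, 189, 203, 206, 206, 206, 206, 206, 206, 207, 206, 206, 196]
162 [206, 206, 206, 206, 206, 206, 206, 181, 101, 132, 188, 192, 193, 193, 194, 195, 196, 202, 206, 206, 206, 206, 206, 206, 206, 206, 206, 193]
166 [210, 211, 210, 211, 211, 211, 209, 187, 87, 153, 188, 192, 193, 193, 195, 196, 203, 211, 211, 211, 211, 211, 211, 211, 211, 211, 191, 186]
```

The pointer stands in the notch, the bung is on the pot, and the grip is steady. Handing in.

```bash
python3 -c "
from station import robot
print(robot.hand_in())"
```

```text
the job is handed in; nothing more can be done
None
```

I handed the job in at about 22.5 s: the middle bung is fully home in the pot's neck and released, and the handle is still held about 43 mm out, with its pointer in the rider's notch to within about 0.7 mm by the wrist camera.

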